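Sieve small nuts out of the large ones and park the sieve

TASK

Hold the yellow sieve by its handle and, keeping it on the rails, shake it briskly side to side from one sprung buffer to the other, pressing each red buffer in lightly at least three times in turn and never ramming it, until all the small brass nuts have dropped into the tray below. Then lift the sieve out with all the large nuts still in it, set it down fully inside the red parking rack and let go. Leave everything else on the bench where it is.

Things in the scene. Friction and masses are not known exactly. Their poses are not given: they have to be found in the camera images.
- station: Fixed sieving station 150 x 310 mm (x, y), origin at the centre of its underside, on the bench, z up. Two blue rails 12 mm wide run along its y at x = +-64 mm (inner faces at +-58), tops 62 mm above the origin. The sieve slides on them along y (drag 1 to 3 N unless pressed down). Grey buffer posts, tops 86 mm up, stand at both ends.
- tray (a point): Centre of the white floor of the catch tray, between the rails under the sieve, 4 mm above the station's origin, same axes: 116 mm (x) by 232 mm (y) inside, end walls 30 mm high.
- sieve_grip (a point): Centre of the sieve's black handle bar, axes as the station's at the start. Bar 110 mm along x, 14 wide in y, 24 high, bridging the sieve's two x walls over its middle, 74 mm above the sieve's underside; grip it from above, one finger on each y side, with 40 N or more. While the sieve is on the rails this point is 116 mm above the station's origin.
- sieve_base (a point): Centre of the sieve's underside. Yellow box 110 (x) x 120 (y) x 38 mm high, walls 4, about 0.4 kg. Floor: three bars 13 wide, 4 thick along x at y = -31, 0, 31 mm, 18 mm slots between and at both ends. Greased lips 12 mm wide along both x walls, undersides 20 mm up, lie on the rails at the start; 3 mm play sideways; this point is then 42 mm above the station's origin.
- rack: Fixed red parking rack: shallow tray 130 x 140 mm outside (x, y), walls 4 thick, 16 high, inside 122 x 132 mm, black rubber floor 6 mm above the origin, which is the centre of its underside. The sieve stands in it with 6 mm play all round (either way round), lips above the walls; its handle centre is then 80 mm above this origin.
- buffer_left: Grey post at the station's +y end, origin under it, 137 mm from the station's centre. A red pad 20 mm across, 62 mm up, points at the sieve. How far it stands out is screwed to anything from 33 to 61 mm off the post's centre and is not measured: feel for it. It gives from 2 N, then 3 N per mm, and bottoms after 8 mm. Press it with 4 to 10 N; over 20 N is ramming.
- buffer_right: The same post and sprung red pad at the station's -y end, pointing to +y; its pad is screwed out 33 to 61 mm too, independently of the other, and must be felt. Same spring: gives from 2 N, then 3 N per mm, bottoms after 8 mm; press with 4 to 10 N, over 20 N is ramming. Arriving fast adds some 10 N to the press of the same stroke made slowly.
- small_1_center (a point): Small brass hex nut, 14 mm across, 8 mm high, 12 g, oiled; point at its centre. It starts flat on a floor bar in the sieve, and slides off the bar and through a slot when the sieve is jerked along y at more than about 2 m/s2 (for instance strokes of 30 mm in 0.25 s).
- small_2_center (a point): Small brass hex nut, 14 mm across, 8 mm high, 12 g, oiled; point at its centre. It starts flat on a floor bar in the sieve, and slides off the bar and through a slot when the sieve is jerked along y at more than about 2 m/s2 (for instance strokes of 30 mm in 0.25 s).
- small_3_center (a point): Small brass hex nut, 14 mm across, 8 mm high, 12 g, oiled; point at its centre. It starts flat on a floor bar in the sieve, and slides off the bar and through a slot when the sieve is jerked along y at more than about 2 m/s2 (for instance strokes of 30 mm in 0.25 s).
- small_4_center (a point): Small brass hex nut, 14 mm across, 8 mm high, 12 g, oiled; point at its centre. It starts flat on a floor bar in the sieve, and slides off the bar and through a slot when the sieve is jerked along y at more than about 2 m/s2 (for instance strokes of 30 mm in 0.25 s).
- big_1_center (a point): Large steel hex nut, 30 mm across, 24 mm high, 90 g, oiled; point at its centre. Loose in the sieve, too big for the slots.
- big_2_center (a point): Large steel hex nut, 30 mm across, 24 mm high, 90 g, oiled; point at its centre. Loose in the sieve, too big for the slots.
- big_3_center (a point): Large steel hex nut, 30 mm across, 24 mm high, 90 g, oiled; point at its centre. Loose in the sieve, too big for the slots.
- hammer: Bystander to leave alone: a hammer with wooden handle, 260 mm long along its x; origin under its middle.
- brush: Bystander to leave alone: a flat brush with wooden handle, 200 mm long along its x; origin under its middle.
- spray: Bystander to leave alone: a green spray can 60 mm across, 170 tall; origin under its middle.
- pipe_cut: Bystander to leave alone: a short steel pipe offcut 42 mm across, 30 tall; origin under its middle.
- wrench: Bystander to leave alone: a steel wrench, 180 mm long along its x; origin under its middle.
- flange: Bystander to leave alone: a loose pipe flange 110 mm across, 18 thick; origin under its middle.

How it is judged:
By the outcome, as a careful person would: the job done as asked, in the order asked, and still so for the second after the job is handed in, with the robot touching nothing.
It also fails if it takes over 72 s, if anything falls off the work surface, if the arm or the gripper's body presses on something with over 40 N, if the wrist force passes 120 N, or if a joint passes its speed limit or range.

ROBOT

A 6-joint arm with a two-finger parallel gripper is mounted at the origin on the work surface. World frame = base frame: x ahead of the robot, y to its left, z up, the work surface at z = 0. Lengths are in m, angles in degrees, forces in N, time in s.
With the tool pointing down it reaches from about 0.25 to 0.725 m from the base axis. Payload 9.7 kg.
Tool frame: the origin (TCP) lies midway between the tips of the shut fingers; the grasp point (between the pads) lies 19 mm behind it; x points along the fingers, y is the direction in which the jaws open and shut, and the axes are right-handed (so a half turn about x gives the same grasp; the last joint's range is limited). The gripper opens to 85 mm and grips with 20 to 120 N. Pads are 22 mm wide; open, the fingers measure 114 mm over their backs; the gripper's body (76 mm by 85 mm) begins 54 mm behind the grasp point. The pads swing forward as they close: fully open they stand 13 mm farther back than shut.
Start: joints at [-69.901, 4.979, 10.078, 95.1, 0, 90], TCP at [0.189, -0.517, 0.231] pointing down, gripper open.
Joint ranges: [-179.16, 179.16], [-48.56, 103.87], [-65.8, 70.77], [-126.05, 130.52], [-82.76, 87.17], [-180, 180]. Speed limits (degrees/s): [127.2, 127.2, 147.25, 180, 180, 180].

INTERFACE

Orientations are given as [roll, pitch, yaw] about the fixed x, y, z axes, in that order (R = Rz(yaw) Ry(pitch) Rx(roll)).
In Python, from workcell import bot, cams gives the robot as it stands.
- The arm moves only by the tool apply_moves, never from a script. Its argument "commands" is a list of rows, each a list of 5 numbers: the shift along the tool's x, y, z in m, then the turn about the tool's x in rad, then the opening, from -1 (shut) to 1 (fully open). In form: [[tx, ty, tz, roll, hand], ...]. A call has 1 to 12 rows; each row is the pose to reach, as a shift and turn from the pose measured when the call began, along the tool's axes at that moment; what a row does not reach only later rows make up. A row lasts 1/10 s, in which the tool goes at most 50 mm and 8.59 degrees, less where a joint would pass 70% of its speed; a pose out of reach is approached as far as the arm can. A call with a gripper value outside its range is refused whole. The fingers move at their own pace and stop on an object; "newtons" is the grip in N (left out, the last holds). Time passes only in rows, so rows that repeat a pose let the fingers close. It gives the time, the measured TCP pose, the force and the opening at its end, in the units of the state.
- bot.get_obs(): the state, without advancing time (a new reading comes with each control period).
- cams.camera(name): name is "side" or "top"; returns a dict with "frame" (400x640x3 uint8, blue, green, red), "depth" (400x640 float32, m along the optical axis (not along the pixel's ray), 0 where there is no reading), "camera_matrix" (3x3 intrinsics, pixels), "D" ([k1, k2, p1, p2, k3] as OpenCV has them; the pictures are not rectified), "R" (3x3) and "t" (3): a world point X has camera coordinates R X + t. Camera axes: x right, y down, z forward; pixel columns grow to the right and rows downward; lengths in m; the calibration is good to about 2 mm. A picture is of the moment at which its call begins.
- bot.job_done(): hands the job in, once; it reports no verdict.
Trained networks look in the newest picture that a camera, given by its name, has taken for a name from the list of things; names that differ only in an ending like _2 or _b are one class to them, and where a whole thing is asked for, a point or a joint stands for the part that bears it (a point fixed in the world has none). Each returns a list of dicts, best first, with "confidence" (0 to 1); they miss things now and then, are a little off and sometimes report something else, mostly with a low value. They report only what shows in the picture. A call takes as long as a camera call.
- cams.spot_in(name, camera): "rect" ([left, top, right, bottom] in pixels, round what is visible of it).
The state is a dict: "time": time; "q": joint angles; "qd": joint speeds; "joint_efforts": joint torques, N m; "ee_pos": TCP position; "tcp_rot": TCP orientation; "wrist_force": force on the tool from outside, world axes, zero at the start; "torque": the same for the moment, N m; "opening": finger opening in m.
Only numpy, scipy, OpenCV 4.12 (cv2) and the standard library are available. Lean on these libraries where they do the work, as an engineer would, in place of code of your own. Each camera call takes 0.05 s, during which the arm holds its last target. There are 200 camera calls.

## Working session

There is one attempt and no reset: what is moved stays moved. The work goes in short steps, Python scripts to look and compute and a tool call to move; the robot and the scene stay as the last step left them, time stands still between calls to the robot, and variables do not carry over. Pictures are saved under pics/ and viewed, about 8 in all and at most 12, crops included, and the job is handed in when it is done.

Besides the shell and the picture viewer there is one more tool, called after "Emit:" as a command line: name --pt "numbers of a row" for each row, then --argument value for the rest. apply_moves: Moves the arm, as the interface text tells. Its arguments: {"type":"object","properties":{"commands":{"type":"array"},"newtons":{"type":"number"}},"required":["commands"]}

```bash
mkdir -p pics; ls; cat > h.py <<'E'
import numpy as np, cv2
from workcell import bot, cams
def px2w(c,u,v,z=None,depth=None):
    """pixel -> world, on plane z or at given depth"""
    n=cv2.undistortPoints(np.array([[[u,v]]],float),c["camera_matrix"],np.array(c["D"])).reshape(2)
    d=np.array([n[0],n[1],1.]);R=np.array(c["R"]);t=np.array(c["t"]).ravel()
    o=-R.T@t; r=R.T@d
    s=depth if depth is not None else (z-o[2])/r[2]
    return o+s*r
def w2px(c,X):
    p,_=cv2.projectPoints(np.array(X,float).reshape(-1,1,3),cv2.Rodrigues(np.array(c["R"]))[0],np.array(c["t"],float),c["camera_matrix"],np.array(c["D"],float))
    return p.reshape(-1,2)
E
python3 - <<'E'
from h import *
for n in("top","side"):
    c=cams.camera(n); cv2.imwrite(f"pics/{n}0.png",c["frame"])
    print(n,-np.array(c["R"]).T@np.array(c["t"]).ravel(),c["camera_matrix"].tolist())
    for k in("station","sieve_grip","sieve_base","rack","buffer_left","buffer_right","small_1_center","big_1_center","spray","flange","hammer"):
        print(k,[(np.round(d["rect"]).tolist(),round(d["confidence"],2)) for d in cams.spot_in(k,n)][:5])
print(bot.get_obs())
E
```

```text
pics
top [0.33149748 0.0023686  1.28682755] [[407.21059142017924, 0.0, 322.61590437284656], [0.0, 407.21059142017924, 204.64289206827158], [0.0, 0.0, 1.0]]
station [([347.0, 197.0, 453.0, 255.0], 0.72), ([348.0, 216.0, 367.0, 232.0], 0.43)]
sieve_grip [([380.0, 202.0, 423.0, 248.0], 0.8), ([346.0, 217.0, 367.0, 233.0], 0.52)]
sieve_base [([376.0, 200.0, 421.0, 247.0], 0.76), ([389.0, 209.0, 397.0, 219.0], 0.53)]
rack [([215.0, 187.0, 269.0, 237.0], 0.71)]
buffer_left []
buffer_right [([432.0, 212.0, 455.0, 227.0], 0.59), ([361.0, 136.0, 418.0, 151.0], 0.5)]
small_1_center []
big_1_center []
spray [([132.0, 226.0, 176.0, 256.0], 0.58)]
flange [([460.0, 181.0, 494.0, 214.0], 0.66), ([360.0, 135.0, 420.0, 150.0], 0.63)]
hammer [([246.0, 138.0, 323.0, 164.0], 0.77)]
side [ 0.46318037 -1.01724089  0.8443892 ] [[401.7112184849585, 0.0, 320.0958296310554], [0.0, 401.7112184849585, 203.9031131355092], [0.0, 0.0, 1.0]]
station [([275.0, 225.0, 336.0, 334.0], 0.85), ([275.0, 244.0, 327.0, 289.0], 0.51)]
sieve_grip [([279.0, 246.0, 332.0, 285.0], 0.88), ([294.0, 171.0, 335.0, 195.0], 0.45)]
sie
[... 344 characters left out ...]
7.0], 0.58)]
hammer [([356.0, 177.0, 385.0, 226.0], 0.56)]
{'time': 1.2, 'q': array([-6.98980869e+01,  4.97683199e+00,  1.00804802e+01,  9.50986634e+01,
        1.04714085e-03,  8.99985957e+01]), 'qd': array([ 0.02733677,  0.03911003, -0.024752  ,  0.08386456, -0.00454757,
       -0.0495629 ]), 'joint_efforts': array([-2.35211504e-03, -5.20097744e+01,  4.64861548e+01,  1.59897954e-03,
       -1.29622695e-04, -3.55693612e-05]), 'ee_pos': array([ 0.1890398 , -0.51650692,  0.23132431]), 'tcp_rot': array([101.86210907,  89.99490643, -58.03457353]), 'wrist_force': array([0.4078511 , 1.1964022 , 0.01831252]), 'torque': array([-0.00852303, -0.02267768,  0.08588511]), 'opening': 0.08549494910544306}
```

```bash
ls pics
```

```text
side0.png
top0.png
```

```bash
python3 - <<'E'
import cv2
a=cv2.imread("pics/top0.png")[120:270,120:500]; cv2.imwrite("pics/topc.png",cv2.resize(a,None,fx=2.1,fy=2.1,interpolation=cv2.INTER_CUBIC))
a=cv2.imread("pics/top0.png")[185:265,335:465]; cv2.imwrite("pics/topd.png",cv2.resize(a,None,fx=6,fy=6,interpolation=cv2.INTER_CUBIC))
a=cv2.imread("pics/side0.png")[100:390,240:400]; cv2.imwrite("pics/sidec.png",cv2.resize(a,None,fx=2,fy=2,interpolation=cv2.INTER_CUBIC))
E
```

```text
(no output)
```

View pics/topc.png

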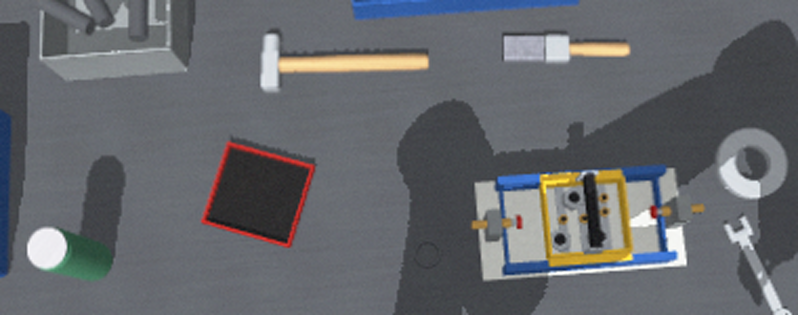

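View pics/topd.png

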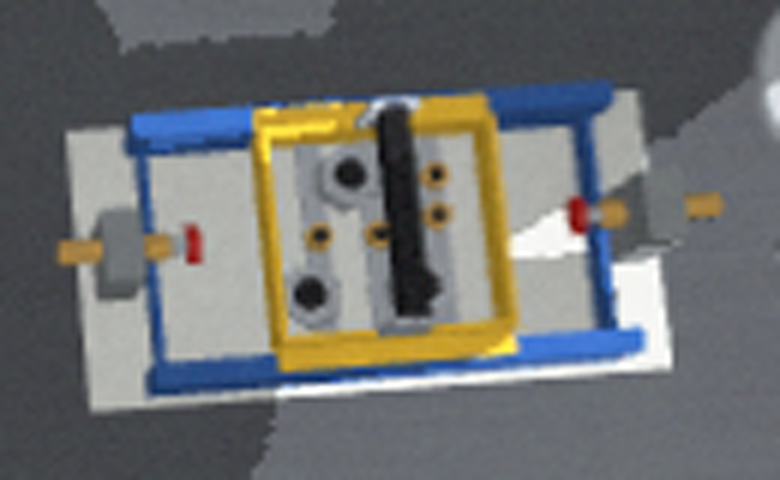

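View pics/sidec.png

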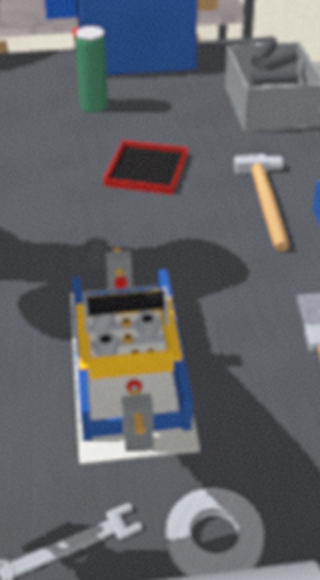

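```bash
python3 - <<'E'
from h import *
c=cams.camera("top")
def q(pts,s,o,z): 
    return np.array([px2w(c,u/s+o[0],v/s+o[1],z) for u,v in pts])
P=q([(67,130),(640,90),(672,368),(92,412)],6,(335,185),0.004)
print("station",P.round(4).tolist(),P.mean(0),[np.linalg.norm(P[i]-P[(i+1)%4]).round(3) for i in range(4)])
def yaw(v): return np.degrees(np.arctan2(v[1],v[0]))
print([yaw(P[(i+1)%4]-P[i]) for i in range(4)])
P=q([(257,118),(490,97),(515,350),(283,366)],6,(335,185),0.08)
print("sieve",P.mean(0),[yaw(P[(i+1)%4]-P[i]) for i in range(4)],[np.linalg.norm(P[i]-P[(i+1)%4]).round(3) for i in range(4)])
P=q([(392,105),(412,312)],6,(335,185),0.128);print("handle",P,P.mean(0),yaw(P[1]-P[0]),np.linalg.norm(P[1]-P[0]))
P=q([(194,244),(578,214)],6,(335,185),0.062);print("pads",P,yaw(P[1]-P[0]),np.linalg.norm(P[1]-P[0]))
P=q([(120,250),(655,207)],6,(335,185),0.086);print("posts",P,P.mean(0),yaw(P[1]-P[0]),np.linalg.norm(P[1]-P[0]))
# rack: red mask
f=c["frame"].astype(int); m=((f[...,2]>120)&(f[...,1]<90)&(f[...,0]<90)).astype(np.uint8)
m[:,:200]=0;m[:,285:]=0;m[:180]=0;m[245:]=0
ys,xs=np.nonzero(m); r=cv2.minAreaRect(np.c_[xs,ys].astype(np.float32)); print(r)
P=np.array([px2w(c,u,v,.016) for u,v in cv2.boxPoints(r)])
print("rack",P.mean(0),[yaw(P[(i+1)%4]-P[i]) for i in range(4)],[np.linalg.norm(P[i]-P[(i+1)%4]).round(3) for i in range(4)])
# depth-based handle
D=c["depth"]; W=np.array([[px2w(c,u,v,depth=D[v,u]) for u in range(380,425)] for v in range(195,255)]).reshape(-1,3)
k=(W[:,2]>.118)&(W[:,2]<.14); H=W[k]; print(k.sum(),H[:,:2].mean(0),H.min(0),H.max(0),np.median(H[:,2]))
print(yaw(np.linalg.svd(H[:,:2]-H[:,:2].mean(0))[2][0]))
W=np.array([[px2w(c,u,v,depth=D[v,u]) for u in range(345,465)] for v in range(190,262)]).reshape(-1,3)
print(cams.spot_in("station","top")[0])
for R in [cams.camera("side")]:
    print(cams.spot_in("buffer_left","side")[:1])
E
```

```text
station [[0.5846, -0.0908, 0.004], [0.5829, -0.4025, 0.004], [0.432, -0.3996, 0.004], [0.4334, -0.0908, 0.004]] [ 0.5082226  -0.24591402  0.004     ] [np.float64(0.312), np.float64(0.151), np.float64(0.309), np.float64(0.151)]
[np.float64(-90.31807696066765), np.float64(178.8861810942089), np.float64(89.73642060567771), np.float64(-0.02105241170115804)]
sieve [ 0.50565802 -0.24061548  0.08      ] [np.float64(-89.14880899706151), np.float64(178.62470854934006), np.float64(89.37035078200569), np.float64(0.021802963058492462)] [np.float64(0.12), np.float64(0.129), np.float64(0.116), np.float64(0.126)]
handle [[ 0.56041171 -0.24066624  0.128     ]
 [ 0.45905302 -0.23877323  0.128     ]] [ 0.50973237 -0.23971973  0.128     ] 178.93005021873725 0.10137636093215006
pads [[ 0.50948177 -0.14571955  0.062     ]
 [ 0.50957912 -0.34342987  0.062     ]] -89.97178797962266 0.1977103438369624
posts [[ 0.50583028 -0.10582008  0.086     ]
 [ 0.50656652 -0.37612298  0.086     ]] [ 0.5061984  -0.24097153  0.086     ] -89.84394053859765 0.2703038996365427
((242.56605529785156, 212.0188751220703), (44.779544830322266, 41.48289108276367), 15.945394515991211)
rack [0.59076021 0.24078376 0.016     ] [np.float64(-17.429906263716642), np.float64(-110.53230969689817), np.float64(161.38264539813167), np.float64(69.98872471898507)] [np.float64(0.134), np.float64(0.147), np.float64(0.132), np.float64(0.144)]
217 [ 0.50906732 -0.24027295] [ 0.45458189 -0.25194552  0.11870312] [ 0.56496814 -0.22861405  0.13442137] 0.12730753858000798
179.781819659256Traceback (most recent call last):
  File "<stdin>", line 25, in <module>
IndexError: list index out of range
```

```bash
cat >> h.py <<'E'
from scipy.spatial.transform import Rotation as Ro
def delta(target,jaw_yaw):
    """shift in tool axes and roll to bring TCP to target with tool y along jaw_yaw (mod 180)"""
    o=bot.get_obs(); R=Ro.from_euler("xyz",o["tcp_rot"],degrees=True).as_matrix()
    y=R[:,1]; cur=np.degrees(np.arctan2(y[1],y[0])); dz=(jaw_yaw-cur+90)%180-90
    print("t",round(o["time"],2),"pos",o["ee_pos"].round(4),"F",o["wrist_force"].round(1),"open",round(o["opening"],4))
    print("toolx",R[:,0].round(3),"tooly",R[:,1].round(3),"toolz",R[:,2].round(3),"yaw",round(cur,2),"roll rad",round(-np.radians(dz),4),"shift",(R.T@(np.array(target)-o["ee_pos"])).round(4), "q",o["q"].round(1))
E
python3 - <<'E'
from h import *
delta([.509,-.240,.18],90)
E
```

```text
t 1.3 pos [ 0.189  -0.5165  0.2313] F [ 0.5 -0.2  0.4] open 0.0854
toolx [ 0.  0. -1.] tooly [ 0.344 -0.939 -0.   ] toolz [-0.939 -0.344 -0.   ] yaw -69.9 roll rad 0.3508 shift [ 0.0513 -0.1497 -0.3955] q [-69.9   5.   10.1  95.1   0.   90. ]
```

Emit:
apply_moves --pt "0 -0.015 -0.04 0.035 1" --pt "0 -0.03 -0.08 0.07 1" --pt "0 -0.045 -0.12 0.105 1" --pt "0 -0.06 -0.16 0.14 1" --pt "0 -0.075 -0.2 0.175 1" --pt "0 -0.09 -0.24 0.21 1" --pt "0 -0.105 -0.28 0.245 1" --pt "0.01 -0.12 -0.32 0.28 1" --pt "0.03 -0.135 -0.36 0.315 1" --pt "0.051 -0.15 -0.3955 0.351 1" --pt "0.051 -0.15 -0.3955 0.351 1" --pt "0.051 -0.15 -0.3955 0.351 1" --newtons 60

```text
time: 2.5
ee_pos: [0.509, -0.2389, 0.1796]
tcp_rot: [-18.4, 89.9, 161.7]
wrist_force: [-1.0, -0.2, -0.6]
opening: 0.0856
```

```bash
python3 - <<'E'
from h import *
delta([.509,-.240,.097],90)
c=cams.camera("side"); cv2.imwrite("pics/s1.png",cv2.resize(c["frame"][180:350,220:400],None,fx=4,fy=4,interpolation=2))
E
```

```text
t 2.5 pos [ 0.509  -0.2389  0.1796] F [-1.  -0.2 -0.6] open 0.0856
toolx [-0.001  0.    -1.   ] tooly [ 0.002 -1.    -0.   ] toolz [-1.    -0.002  0.001] yaw -89.89 roll rad 0.0019 shift [ 0.0826  0.0011 -0.0001] q [-25.1   6.    5.4  89.5  -0.  154.7]
```

View pics/s1.png

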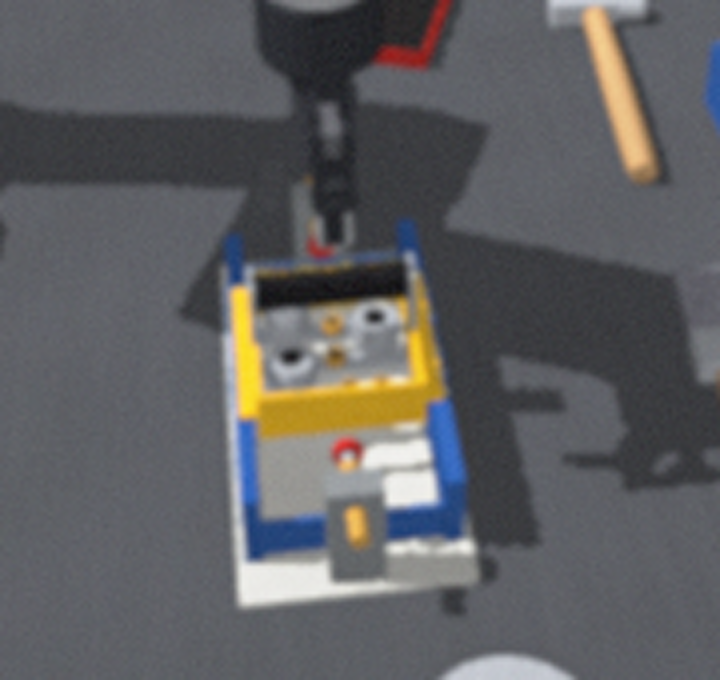

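Emit:
apply_moves --pt "0 0 0 -0.14 1" --pt "0 0 0 -0.28 1" --pt "0 0 0 -0.42 1" --pt "0 0 0 -0.56 1" --pt "0 0 0 -0.7 1" --pt "0 0 0 -0.84 1" --pt "0 0 0 -0.98 1" --pt "0 0 0 -1.12 1" --pt "0 0 0 -1.26 1" --pt "0 0 0 -1.4 1" --pt "0 0 0 -1.5 1" --pt "0 0 0 -1.57 1"

```text
time: 3.75
ee_pos: [0.5082, -0.2411, 0.1818]
tcp_rot: [51.2, 89.9, -38.6]
wrist_force: [-1.2, 0.6, 0.7]
opening: 0.0855
```

Emit:
apply_moves --pt "0 0 0 -0.14 1" --pt "0 0 0 -0.28 1" --pt "0 0 0 -0.42 1" --pt "0 0 0 -0.56 1" --pt "0 0 0 -0.7 1" --pt "0 0 0 -0.84 1" --pt "0 0 0 -0.98 1" --pt "0 0 0 -1.12 1" --pt "0 0 0 -1.26 1" --pt "0 0 0 -1.4 1" --pt "0 0 0 -1.57 1" --pt "0 0 0 -1.57 1"

```text
time: 4.95
ee_pos: [0.5077, -0.2423, 0.183]
tcp_rot: [-34.5, 89.8, -34.4]
wrist_force: [-0.1, -0.2, 1.0]
opening: 0.0851
```

```bash
python3 - <<'E'
from h import *
delta([.509,-.240,.097],90)
E
```

```text
t 4.95 pos [ 0.5077 -0.2423  0.183 ] F [-0.1 -0.2  1. ] open 0.0851
toolx [ 0.003 -0.002 -1.   ] tooly [-0.003  1.    -0.002] toolz [1.    0.003 0.003] yaw 90.15 roll rad 0.0026 shift [0.086  0.0025 0.001 ] q [-25.5   5.8   5.6  89.6  -0.  -25.7]
```

Emit:
apply_moves --pt "0.03 0.0025 0.001 0 1" --pt "0.06 0.0025 0.001 0 1" --pt "0.08 0.0025 0.001 0 1" --pt "0.086 0.0025 0.001 0 1" --pt "0.086 0.0025 0.001 0 0.2" --pt "0.086 0.0025 0.001 0 -0.4" --pt "0.086 0.0025 0.001 0 -1" --pt "0.086 0.0025 0.001 0 -1" --pt "0.086 0.0025 0.001 0 -1" --pt "0.086 0.0025 0.001 0 -1" --pt "0.086 0.0025 0.001 0 -1" --newtons 60

```text
time: 6.05
ee_pos: [0.5093, -0.2401, 0.0978]
tcp_rot: [-30.8, 89.7, -30.7]
wrist_force: [-0.7, -0.6, 5.8]
opening: 0.013
```

```bash
python3 - <<'E'
from h import *
delta([.509,-.240,.097],90)
E
```

```text
t 6.05 pos [ 0.5093 -0.2401  0.0978] F [-0.7 -0.6  5.8] open 0.013
toolx [ 0.004 -0.002 -1.   ] tooly [-0.003  1.    -0.002] toolz [1.    0.003 0.004] yaw 90.15 roll rad 0.0027 shift [ 0.0008  0.0001 -0.0003] q [-25.2   5.9  -3.6  80.1  -0.  -25.4]
```

Emit:
apply_moves --pt "0 0.005 0 0 -1" --pt "0 0.01 0 0 -1" --pt "0 0.015 0 0 -1" --pt "0 0.018 0 0 -1" --pt "0 0.02 0 0 -1" --pt "0 0.022 0 0 -1" --pt "0 0.024 0 0 -1" --pt "0 0.026 0 0 -1" --pt "0 0.026 0 0 -1"

```text
time: 6.95
ee_pos: [0.5093, -0.2138, 0.0978]
tcp_rot: [-26.9, 89.7, -26.8]
wrist_force: [0.5, -0.1, 3.1]
opening: 0.013
```

Emit:
apply_moves --pt "0 0.001 0 0 -1" --pt "0 0.002 0 0 -1" --pt "0 0.003 0 0 -1" --pt "0 0.003 0 0 -1"

```text
time: 7.35
ee_pos: [0.5093, -0.2107, 0.0978]
tcp_rot: [-25.2, 89.7, -25.1]
wrist_force: [-0.1, -1.7, 2.4]
opening: 0.0127
```

Emit:
apply_moves --pt "0 0.001 0 0 -1" --pt "0 0.002 0 0 -1" --pt "0 0.002 0 0 -1"

```text
time: 7.65
ee_pos: [0.5093, -0.2085, 0.0978]
tcp_rot: [-23.6, 89.7, -23.4]
wrist_force: [-0.3, -1.0, 2.0]
opening: 0.013
```

Emit:
apply_moves --pt "0 0.001 0 0 -1" --pt "0 0.002 0 0 -1" --pt "0 0.002 0 0 -1"

```text
time: 7.95
ee_pos: [0.5093, -0.2063, 0.0978]
tcp_rot: [-22.5, 89.7, -22.3]
wrist_force: [0.2, -1.4, 2.6]
opening: 0.013
```

Emit:
apply_moves --pt "0 0.001 0 0 -1" --pt "0 0.002 0 0 -1" --pt "0 0.002 0 0 -1"

```text
time: 8.25
ee_pos: [0.5093, -0.2046, 0.0978]
tcp_rot: [-30.2, 89.7, -30.1]
wrist_force: [0.3, -4.8, 1.8]
opening: 0.0127
```

Emit:
apply_moves --pt "0 0.001 0 0 -1" --pt "0 0.001 0 0 -1"

```text
time: 8.45
ee_pos: [0.5093, -0.2041, 0.0979]
tcp_rot: [-40.7, 89.7, -40.6]
wrist_force: [0.1, -6.5, 1.2]
opening: 0.0132
```

Emit:
apply_moves --pt "0 -0.015 0 0 -1" --pt "0 -0.035 0 0 -1" --pt "0 -0.055 0 0 -1" --pt "0 -0.064 0 0 -1" --pt "0 -0.068 0 0 -1" --pt "0 -0.07 0 0 -1" --pt "0 -0.071 0 0 -1" --pt "0 -0.072 0 0 -1" --pt "0 -0.073 0 0 -1" --pt "0 -0.074 0 0 -1"

```text
time: 9.45
ee_pos: [0.5093, -0.2773, 0.0978]
tcp_rot: [-30.4, 89.8, -30.3]
wrist_force: [0.5, 7.5, -1.1]
opening: 0.0128
```

Emit:
apply_moves --pt "0 -0.001 0 0 -1" --pt "0 -0.002 0 0 -1" --pt "0 -0.002 0 0 -1"

```text
time: 9.75
ee_pos: [0.5093, -0.2782, 0.0978]
tcp_rot: [-4.8, 89.8, -4.5]
wrist_force: [-0.9, 8.1, 0.8]
opening: 0.0128
```

Emit:
apply_moves --pt "0 0.028 0 0 -1" --pt "0 0.058 0 0 -1" --pt "0 0.068 0 0 -1" --pt "0 0.072 0 0 -1" --pt "0 0.0748 0 0 -1" --pt "0 0.0748 0 0 -1"

```text
time: 10.35
ee_pos: [0.5091, -0.2043, 0.0978]
tcp_rot: [-25.4, 89.8, -25.2]
wrist_force: [-0.2, -4.0, -2.5]
opening: 0.0128
```

```bash
python3 - <<'E'
from h import *
c=cams.camera("side"); cv2.imwrite("pics/s2.png",cv2.resize(c["frame"][210:340,260:350],None,fx=6,fy=6,interpolation=2)[:600*1+0])
print(cams.spot_in("small_1_center","side")); delta([.5093,-.2034,.0978],90)
E
```

```text
[]
t 10.45 pos [ 0.509  -0.2044  0.0978] F [-0.5 -4.6 -1.8] open 0.0133
toolx [ 0.004 -0.001 -1.   ] tooly [-0.003  1.    -0.001] toolz [1.    0.003 0.004] yaw 90.18 roll rad 0.0032 shift [-0.      0.001   0.0003] q [-21.9   4.   -5.7  80.1   0.  -22.1]
```

View pics/s2.png

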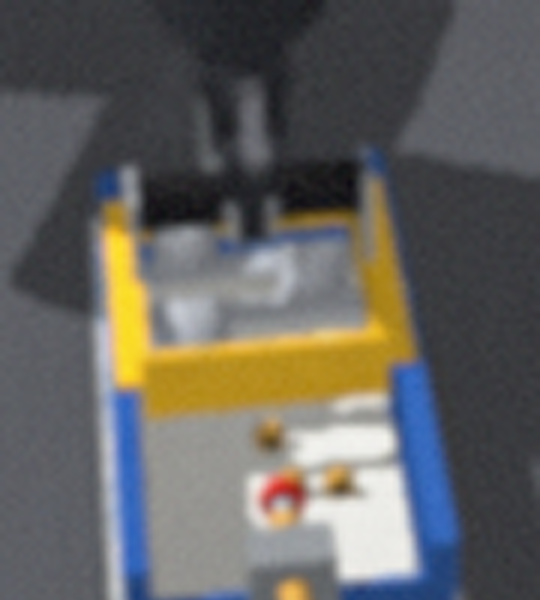

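Emit:
apply_moves --pt "0 -0.028 0 0 -1" --pt "0 -0.056 0 0 -1" --pt "0 -0.066 0 0 -1" --pt "0 -0.07 0 0 -1" --pt "0 -0.0735 0 0 -1" --pt "0 -0.0748 0 0 -1" --pt "0 -0.048 0 0 -1" --pt "0 -0.018 0 0 -1" --pt "0 -0.0065 0 0 -1" --pt "0 -0.0025 0 0 -1" --pt "0 0.001 0 0 -1" --pt "0 0.0022 0 0 -1"

```text
time: 11.65
ee_pos: [0.5091, -0.2034, 0.098]
tcp_rot: [-45.6, 89.7, -45.5]
wrist_force: [-1.7, -7.7, -0.7]
opening: 0.0131
```

Emit:
apply_moves --pt "0 -0.028 0 0 -1" --pt "0 -0.057 0 0 -1" --pt "0 -0.067 0 0 -1" --pt "0 -0.071 0 0 -1" --pt "0 -0.0745 0 0 -1" --pt "0 -0.0758 0 0 -1"

```text
time: 12.25
ee_pos: [0.5089, -0.2779, 0.0979]
tcp_rot: [-22.3, 89.8, -22.1]
wrist_force: [-2.1, 7.1, -2.3]
opening: 0.0132
```

Emit:
apply_moves --pt "0 0.028 0 0 -1" --pt "0 0.057 0 0 -1" --pt "0 0.067 0 0 -1" --pt "0 0.071 0 0 -1" --pt "0 0.0745 0 0 -1" --pt "0 0.0757 0 0 -1" --pt "0 0.0475 0 0 -1" --pt "0 0.018 0 0 -1" --pt "0 0.0075 0 0 -1" --pt "0 0.0035 0 0 -1" --pt "0 0 0 0 -1" --pt "0 -0.0013 0 0 -1"

```text
time: 13.45
ee_pos: [0.5088, -0.2779, 0.0979]
tcp_rot: [31.7, 89.8, 31.9]
wrist_force: [-2.3, 8.2, 0.9]
opening: 0.0135
```

Emit:
apply_moves --pt "0 0.028 0 0 -1" --pt "0 0.057 0 0 -1" --pt "0 0.067 0 0 -1" --pt "0 0.071 0 0 -1" --pt "0 0.0745 0 0 -1" --pt "0 0.0757 0 0 -1" --pt "0 0.0475 0 0 -1" --pt "0 0.018 0 0 -1" --pt "0 0.0075 0 0 -1" --pt "0 0.0035 0 0 -1" --pt "0 0 0 0 -1" --pt "0 -0.0013 0 0 -1"

```text
time: 14.65
ee_pos: [0.5087, -0.2779, 0.0981]
tcp_rot: [61.1, 89.7, 61.3]
wrist_force: [-1.7, 8.8, 0.1]
opening: 0.0134
```

Emit:
apply_moves --pt "0 0.028 0 0 -1" --pt "0 0.057 0 0 -1" --pt "0 0.067 0 0 -1" --pt "0 0.071 0 0 -1" --pt "0 0.0745 0 0 -1" --pt "0 0.0757 0 0 -1"

```text
time: 15.25
ee_pos: [0.5083, -0.2034, 0.0985]
tcp_rot: [34.2, 89.9, 34.4]
wrist_force: [-1.3, -7.9, -4.7]
opening: 0.0133
```

```bash
python3 - <<'E'
from h import *
a=cams.camera("side")["frame"][210:340,260:350]; c=cams.camera("top"); b=c["frame"][185:265,345:465]
a=cv2.resize(a,None,fx=4,fy=4,interpolation=2);b=cv2.resize(b,None,fx=3.6,fy=3.6,interpolation=2)
p=np.zeros((max(len(a),len(b)),a.shape[1]+b.shape[1],3),np.uint8);p[:len(a),:a.shape[1]]=a;p[:len(b),a.shape[1]:]=b
cv2.imwrite("pics/s3.png",p)
delta([.5093,-.2420,.0978],90)
E
```

```text
t 15.35 pos [ 0.5083 -0.2037  0.0985] F [-1.5 -6.2 -5.1] open 0.0131
toolx [ 0.002  0.001 -1.   ] tooly [-0.003  1.     0.001] toolz [1.    0.003 0.002] yaw 90.19 roll rad 0.0033 shift [ 0.0007 -0.0383  0.0009] q [-21.9   4.   -5.6  80.3   0.1 -22.1]
```

View pics/s3.png

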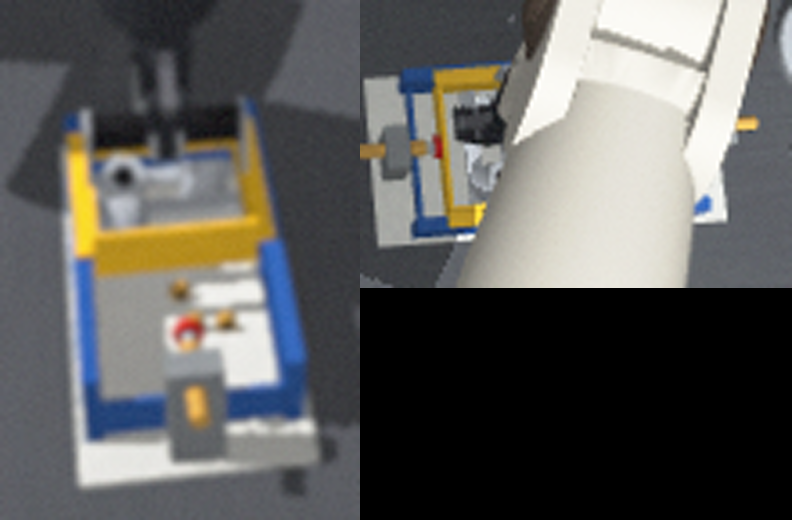

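Emit:
apply_moves --pt "0.0006 -0.028 0 0 -1" --pt "0.0006 -0.057 0 0 -1" --pt "0.0006 -0.067 0 0 -1" --pt "0.0006 -0.071 0 0 -1" --pt "0.0006 -0.0742 0 0 -1" --pt "0.0006 -0.0755 0 0 -1"

```text
time: 15.95
ee_pos: [0.5084, -0.2779, 0.098]
tcp_rot: [63.0, 89.7, 63.2]
wrist_force: [-1.9, 8.6, 0.1]
opening: 0.0129
```

```bash
python3 - <<'E'
from h import *
a=cams.camera("side")["frame"][210:340,260:350]; c=cams.camera("top"); b=c["frame"][185:265,345:465]
a=cv2.resize(a,None,fx=4,fy=4,interpolation=2);b=cv2.resize(b,None,fx=3.6,fy=3.6,interpolation=2)
p=np.zeros((max(len(a),len(b)),a.shape[1]+b.shape[1],3),np.uint8);p[:len(a),:a.shape[1]]=a;p[:len(b),a.shape[1]:]=b
cv2.imwrite("pics/s4.png",p)
delta([.5093,-.2420,.0978],90)
E
```

```text
t 16.05 pos [ 0.5084 -0.2778  0.098 ] F [-1.8  4.5 -1.4] open 0.0132
toolx [ 0.002  0.004 -1.   ] tooly [-0.004  1.     0.003] toolz [1.    0.004 0.002] yaw 90.23 roll rad 0.0041 shift [0.0003 0.0358 0.001 ] q [-28.8   8.4  -0.9  80.7   0.2 -29. ]
```

View pics/s4.png

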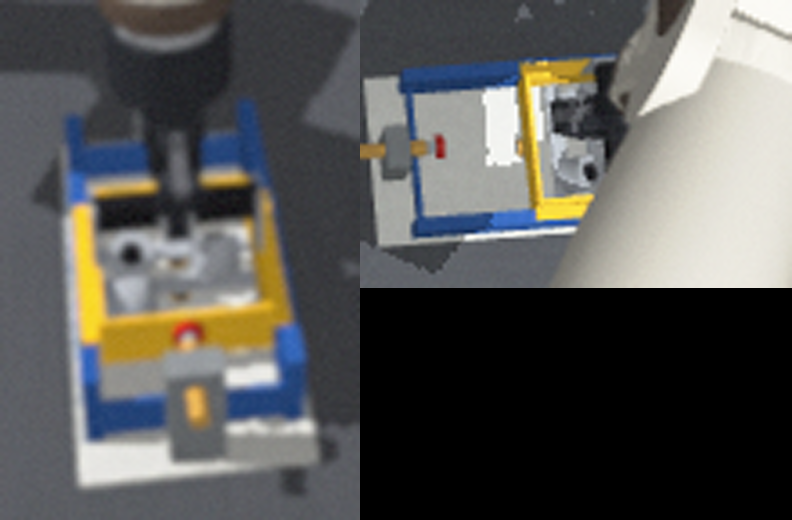

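```bash
python3 - <<'E'
from h import *
c=cams.camera("top");s=cams.camera("side")
for u,v in[(180,290),(195,318),(227,320),(178,262),(180,297)]: print("side",px2w(s,u/4+260,v/4+210,.008).round(3),px2w(s,u/4+260,v/4+210,.050).round(3))
print("top",px2w(c,345+160/3.6,185+148/3.6,.008).round(3))
f=cv2.resize(c["frame"][205:245,370:420],None,fx=12,fy=12,interpolation=2);cv2.imwrite("pics/s5.png",f)
E
```

```text
side [ 0.512 -0.254  0.008] [ 0.51  -0.293  0.05 ]
side [ 0.52  -0.281  0.008] [ 0.517 -0.318  0.05 ]
side [ 0.541 -0.285  0.008] [ 0.537 -0.322  0.05 ]
side [ 0.513 -0.228  0.008] [ 0.511 -0.268  0.05 ]
side [ 0.512 -0.261  0.008] [ 0.509 -0.299  0.05 ]
top [ 0.51  -0.222  0.008]
```

View pics/s5.png

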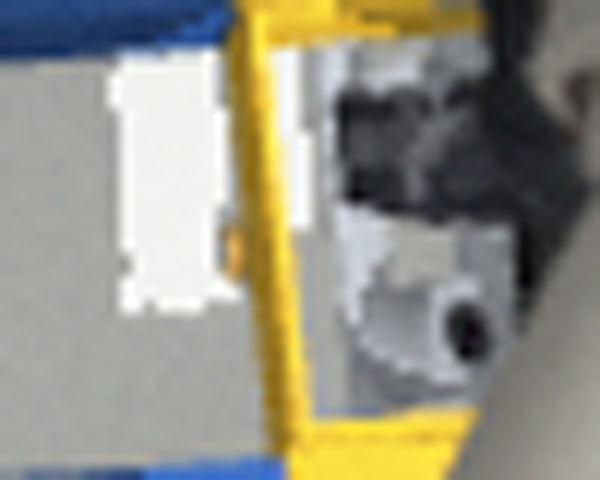

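```bash
python3 - <<'E'
from h import *
from scipy.optimize import minimize
C={n:cams.camera(n) for n in("top","side")}
img={n:cv2.imread(f"pics/{n}0.png").astype(np.float32) for n in C}
red={n:cv2.GaussianBlur(np.clip(i[...,2]-(i[...,0]+i[...,1])/2,0,120),(0,0),.8) for n,i in img.items()}
t=np.linspace(-1,1,60);o=np.ones(60);hx,hy=.063,.068
ring=np.r_[np.c_[t*hx,o*hy],np.c_[t*hx,-o*hy],np.c_[o*hx,t*hy],np.c_[-o*hx,t*hy]]
def cost(p,ns):
    a=np.radians(p[2]);R=np.array([[np.cos(a),-np.sin(a)],[np.sin(a),np.cos(a)]])
    X=np.c_[ring@R.T+np.array(p[:2])/1000,np.full(240,.016)];s=0
    for n in ns:
        q=w2px(C[n],X).astype(np.float32);s-=cv2.remap(red[n],q[:,0].copy(),q[:,1].copy(),1).mean()
    return s
for ns in(["top"],["side"],["top","side"]):
    r=min((minimize(cost,[590+a,240+b,-18.8+y],(ns,),"Nelder-Mead",options=dict(initial_simplex=np.array([590+a,240+b,-18.8+y])+np.array([[0,0,0],[4,0,0],[0,4,0],[0,0,3]]))) for a in(-4,0,4) for b in(-4,0,4) for y in(-3,0,3)),key=lambda r:r.fun)
    print(ns,r.x.round(2),r.fun)
E
```

```text
['top'] [589.99 240.62 -19.86] -91.63997650146484
['side'] [588.39 230.22 -19.4 ] -93.49391174316406
['top', 'side'] [590.19 239.6  -19.79] -170.11180114746094
```

Emit:
apply_moves --pt "0 0.005 0 0 -1" --pt "0 0.015 0 0 -1" --pt "0 0.025 0 0 -1" --pt "0 0.032 0 0 -1" --pt "0 0.036 0 0 -1" --pt "-0.005 0.036 0 0 -1" --pt "-0.015 0.036 0 0 -1" --pt "-0.035 0.036 0 0 -1" --pt "-0.06 0.036 0 0 -1" --pt "-0.085 0.036 0 0 -1" --pt "-0.1 0.036 0 0 -1" --pt "-0.105 0.036 0 0 -1"

```text
time: 17.45
ee_pos: [0.5087, -0.2427, 0.2059]
tcp_rot: [18.3, 89.7, 18.5]
wrist_force: [0.0, 0.1, -6.2]
opening: 0.0131
```

```bash
python3 - <<'E'
from h import *
delta([.590,.240,.205],70.4)
c=cams.camera("side"); D=c["depth"]
f=cams.camera("side")["frame"]; 
print([ (round(d["confidence"],2),np.round(d["rect"])) for d in cams.spot_in("small_1_center","side")])
cv2.imwrite("pics/s6.png",cv2.resize(f[150:340,250:370],None,fx=3.1,fy=3.1,interpolation=2))
E
```

```text
t 17.45 pos [ 0.5087 -0.2427  0.2059] F [ 0.   0.1 -6.2] open 0.0131
toolx [ 0.005  0.002 -1.   ] tooly [-0.004  1.     0.002] toolz [1.    0.004 0.005] yaw 90.22 roll rad 0.346 shift [0.0021 0.4824 0.0831] q [-25.6   6.2   8.5  92.2   0.2 -25.8]
[(0.22, array([322., 342., 374., 387.])), (0.17, array([285., 240., 296., 249.]))]
```

View pics/s6.png

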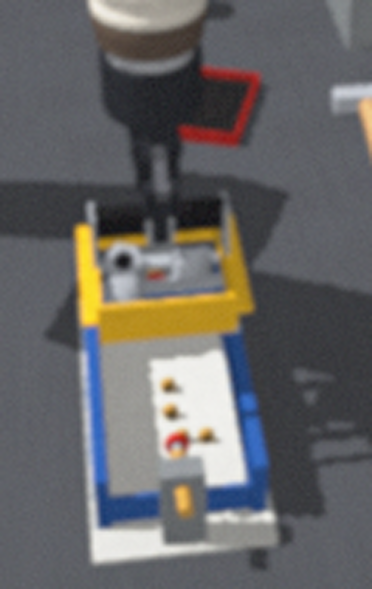

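Emit:
apply_moves --pt "0 0.006 0.001 0.005 -1" --pt "0 0.022 0.004 0.016 -1" --pt "0 0.048 0.008 0.034 -1" --pt "0 0.082 0.014 0.059 -1" --pt "0 0.12 0.02 0.086 -1" --pt "0 0.16 0.027 0.115 -1" --pt "0 0.2 0.034 0.143 -1" --pt "0 0.24 0.041 0.172 -1" --pt "0 0.28 0.048 0.2 -1" --pt "0 0.32 0.055 0.23 -1" --pt "0 0.352 0.061 0.252 -1" --pt "0 0.37 0.064 0.265 -1"

```text
time: 18.8
ee_pos: [0.5701, 0.1309, 0.2028]
tcp_rot: [109.7, 89.8, 94.8]
wrist_force: [0.7, -0.4, -5.8]
opening: 0.0128
```

```bash
python3 - <<'E'
from h import *
delta([.590,.240,.205],70.4)
E
```

```text
t 18.8 pos [0.5701 0.1309 0.2028] F [ 0.7 -0.4 -5.8] open 0.0128
toolx [-0.     0.003 -1.   ] tooly [0.257 0.966 0.003] toolz [ 0.966 -0.257 -0.001] yaw 75.11 roll rad 0.0822 shift [-0.0018  0.1105 -0.0088] q [12.8  9.3 11.7 92.3  0.2 27.7]
```

Emit:
apply_moves --pt "0 0.015 -0.001 0.012 -1" --pt "0 0.04 -0.003 0.03 -1" --pt "0 0.07 -0.006 0.052 -1" --pt "0 0.095 -0.008 0.07 -1" --pt "0 0.107 -0.009 0.08 -1" --pt "0.01 0.11 -0.009 0.082 -1" --pt "0.035 0.11 -0.009 0.082 -1" --pt "0.065 0.11 -0.009 0.082 -1" --pt "0.09 0.11 -0.009 0.082 -1" --pt "0.105 0.11 -0.009 0.082 -1" --pt "0.11 0.11 -0.009 0.082 -1" --pt "0.11 0.11 -0.009 0.082 -1"

```text
time: 20.0
ee_pos: [0.5894, 0.2395, 0.0928]
tcp_rot: [127.7, 89.8, 108.1]
wrist_force: [-0.2, 1.1, -5.8]
opening: 0.0131
```

```bash
python3 - <<'E'
from h import *
delta([.590,.240,.062],70.4)
c=cams.camera("side");f=c["frame"]; cv2.imwrite("pics/s7.png",cv2.resize(f[120:220,260:370],None,fx=5.5,fy=5.5,interpolation=2))
c=cams.camera("top");f=c["frame"]; cv2.imwrite("pics/t7.png",cv2.resize(f[170:250,200:290],None,fx=6,fy=6,interpolation=2))
E
```

```text
t 20.0 pos [0.5894 0.2395 0.0928] F [-0.2  1.1 -5.8] open 0.0131
toolx [-0.001  0.003 -1.   ] tooly [0.336 0.942 0.003] toolz [ 0.942 -0.336 -0.002] yaw 70.39 roll rad -0.0002 shift [0.0308 0.0006 0.0004] q [22.  16.3  7.7 81.5  0.2 41.6]
```

View pics/s7.png

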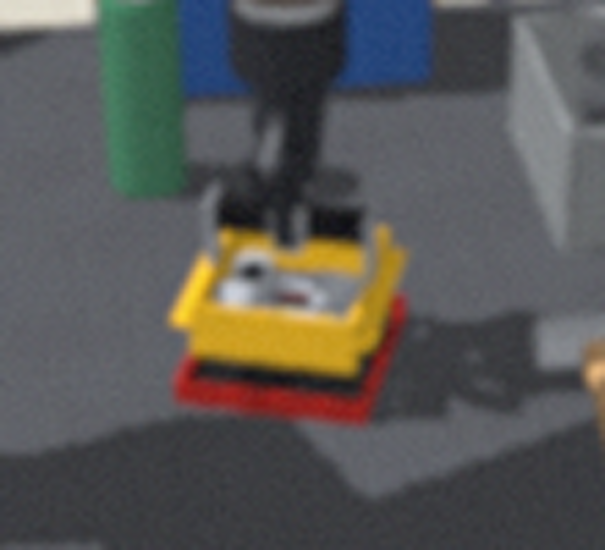

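```bash
python3 - <<'E'
from h import *
c=cams.camera("side")
g=lambda u,v,z:px2w(c,u/5.5+260,v/5.5+120,z).round(4)
print("rack front bottom corners meas",g(178,402,0),g(368,423,0)," right-rear top",g(408,303,.016))
zb=.0928-.056
print("sieve front bottom corners meas",g(190,362,zb),g(356,380,zb))
def m(cx,cy,yaw,pts):
    a=np.radians(yaw);R=np.array([[np.cos(a),-np.sin(a)],[np.sin(a),np.cos(a)]]);return (np.array(pts)@R.T+[cx,cy]).round(4)
print("rack model -x-y,+x-y,+x+y",m(.590,.240,-19.8,[(-.065,-.07),(.065,-.07),(.065,.07)]).tolist())
print("sieve model",m(.5894,.2395,-19.6,[(-.055,-.06),(.055,-.06)]).tolist())
E
```

```text
rack front bottom corners meas [0.5088 0.193  0.    ] [0.6309 0.152  0.    ]  right-rear top [0.6754 0.2684 0.016 ]
sieve front bottom corners meas [0.5179 0.1848 0.0368] [0.6226 0.1494 0.0368]
rack model -x-y,+x-y,+x+y [[0.5051, 0.1962], [0.6274, 0.1521], [0.6749, 0.2838]]
sieve model [[0.5175, 0.2014], [0.6211, 0.1645]]
```

```bash
python3 - <<'E'
from h import *
def m(cx,cy,yaw,z,hx,hy):
    a=np.radians(yaw);R=np.array([[np.cos(a),-np.sin(a)],[np.sin(a),np.cos(a)]])
    return np.c_[np.array([(-hx,-hy),(hx,-hy),(hx,hy),(-hx,hy)])@R.T+[cx,cy],[z]*4]
out=[]
for n,(x0,x1,y0,y1),s in(("side",(280,345,140,205),6),("top",(208,275,180,245),6)):
    c=cams.camera(n);f=cv2.resize(c["frame"][y0:y1,x0:x1],None,fx=s,fy=s,interpolation=2)
    for q,col in((m(.590,.240,-19.8,.016,.065,.07),(255,255,0)),(m(.590,.240,-19.8,0,.065,.07),(255,0,255)),(m(.5894,.2395,-19.6,.0368,.055,.06),(0,255,0)),(m(.5894,.2395,-19.6,.0748,.055,.06),(255,255,255))):
        p=((w2px(c,q)-[x0,y0]+.5)*s).astype(int);
        cv2.polylines(f,[p.reshape(-1,1,2)],True,col,1)
    out.append(f)
    print(n,cams.spot_in("rack",n)[:1],cams.spot_in("sieve_base",n)[:1])
cv2.imwrite("pics/o7.png",np.hstack([o[:390] for o in out]))
E
```

```text
side [{'rect': [291.5, 176.0, 334.0, 195.1], 'confidence': 0.93}] [{'rect': [290.3, 157.1, 332.9, 185.1], 'confidence': 0.87}]
top [{'rect': [248.2, 192.4, 267.8, 231.2], 'confidence': 0.83}] [{'rect': [239.3, 187.8, 263.1, 227.5], 'confidence': 0.76}]
```

View pics/o7.png

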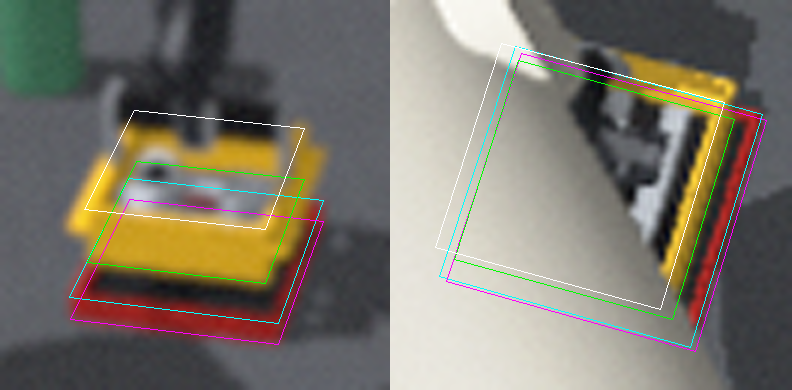

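Emit:
apply_moves --pt "0.006 0.0006 0.0004 0 -1" --pt "0.014 0.0006 0.0004 0 -1" --pt "0.021 0.0006 0.0004 0 -1" --pt "0.026 0.0006 0.0004 0 -1" --pt "0.029 0.0006 0.0004 0 -1" --pt "0.0295 0.0006 0.0004 0 -1" --pt "0.0295 0.0006 0.0004 0 -1"

```text
time: 21.15
ee_pos: [0.5905, 0.2406, 0.0643]
tcp_rot: [102.2, 89.8, 82.7]
wrist_force: [-0.8, 0.2, -5.0]
opening: 0.0129
```

Emit:
apply_moves --pt "0.0008 -0.0004 -0.0004 0 -1" --pt "0.0016 -0.0004 -0.0004 0 -1" --pt "0.0022 -0.0004 -0.0004 0 -1" --pt "0.0022 -0.0004 -0.0004 0 -1"

```text
time: 21.55
ee_pos: [0.59, 0.2405, 0.0622]
tcp_rot: [97.4, 89.8, 77.8]
wrist_force: [-0.1, 0.2, -4.4]
opening: 0.0135
```

Emit:
apply_moves --pt "0.0005 0 0 0 -1" --pt "0.001 0 0 0 -1" --pt "0.001 0 0 0 -1"

```text
time: 21.85
ee_pos: [0.5901, 0.2407, 0.0619]
tcp_rot: [90.4, 89.7, 70.9]
wrist_force: [-2.6, 2.2, 1.9]
opening: 0.013
```

Emit:
apply_moves --pt "0 0 0 0 -0.7" --pt "0 0 0 0 -0.4" --pt "0 0 0 0 -0.1" --pt "0 0 0 0 0.2" --pt "0 0 0 0 0.2" --pt "-0.01 0 0 0 0.2" --pt "-0.03 0 0 0 0.2" --pt "-0.06 0 0 0 0.2" --pt "-0.1 0 0 0 0.2" --pt "-0.14 0 0 0 0.2" --pt "-0.16 0 0 0 0.2"

```text
time: 22.95
ee_pos: [0.5904, 0.2402, 0.227]
tcp_rot: [64.8, 89.5, 45.2]
wrist_force: [0.5, -0.3, -0.4]
opening: 0.051
```

Emit:
apply_moves --pt "0 0 -0.04 0 0.2" --pt "0 0 -0.08 0 0.2" --pt "0 0 -0.12 0 0.2" --pt "0 0 -0.16 0 0.2" --pt "0 0 -0.2 0 0.2" --pt "0 -0.04 -0.22 0 0.2" --pt "0 -0.08 -0.22 0 0.2" --pt "0 -0.12 -0.22 0 0.2" --pt "0 -0.16 -0.22 0 0.2" --pt "0 -0.2 -0.22 0 0.2" --pt "0 -0.2 -0.22 0 0.2"

```text
time: 24.05
ee_pos: [0.3149, 0.1228, 0.2261]
tcp_rot: [56.7, 89.4, 36.9]
wrist_force: [1.4, 0.5, 0.5]
opening: 0.0508
```

```bash
python3 - <<'E'
from h import *
def m(cx,cy,yaw,z,hx,hy):
    a=np.radians(yaw);R=np.array([[np.cos(a),-np.sin(a)],[np.sin(a),np.cos(a)]])
    return np.c_[np.array([(-hx,-hy),(hx,-hy),(hx,hy),(-hx,hy)])@R.T+[cx,cy],[z]*4]
out=[]
for n,(x0,x1,y0,y1),s in(("side",(280,345,150,215),6),("top",(208,275,180,245),6)):
    c=cams.camera(n);f=cv2.resize(c["frame"][y0:y1,x0:x1],None,fx=s,fy=s,interpolation=2);out.append(f)
    if n=="top": a=c["frame"][185:265,335:465]
a=cv2.resize(a,(338,208));b=np.zeros((208,780,3),np.uint8);b[:,:338]=a
cv2.imwrite("pics/o8.png",np.vstack([np.hstack(out),b]))
delta([.59,.24,.2],70)
E
```

```text
Traceback (most recent call last):
ValueError: all the input array dimensions except for the concatenation axis must match exactly, but along dimension 1, the array at index 0 has size 792 and the array at index 1 has size 780
```

```bash
python3 - <<'E'
from h import *
C={n:cams.camera(n) for n in("side","top")}
o=[cv2.resize(C[n]["frame"][y:y+65,x:x+65],(390,390),interpolation=2) for n,x,y in(("side",280,150),("top",208,180))]
b=np.zeros((208,780,3),np.uint8);b[:,:338]=cv2.resize(C["top"]["frame"][185:265,335:465],(338,208),interpolation=2);b[:,340:678]=cv2.resize(C["side"]["frame"][225:305,240:370],(338,208),interpolation=2)
cv2.imwrite("pics/o8.png",np.vstack([np.hstack(o),b]))
c=C["top"];D=c["depth"];W=np.array([px2w(c,u,v,depth=D[v,u]) for v in range(180,245) for u in range(208,275)])
H=W[(W[:,2]>.075)&(W[:,2]<.105)];print("handle",len(H),H.mean(0).round(4),np.median(H[:,2]))
E
```

```text
handle 218 [0.5913 0.2386 0.0896] 0.09087179746318474
```

View pics/o8.png

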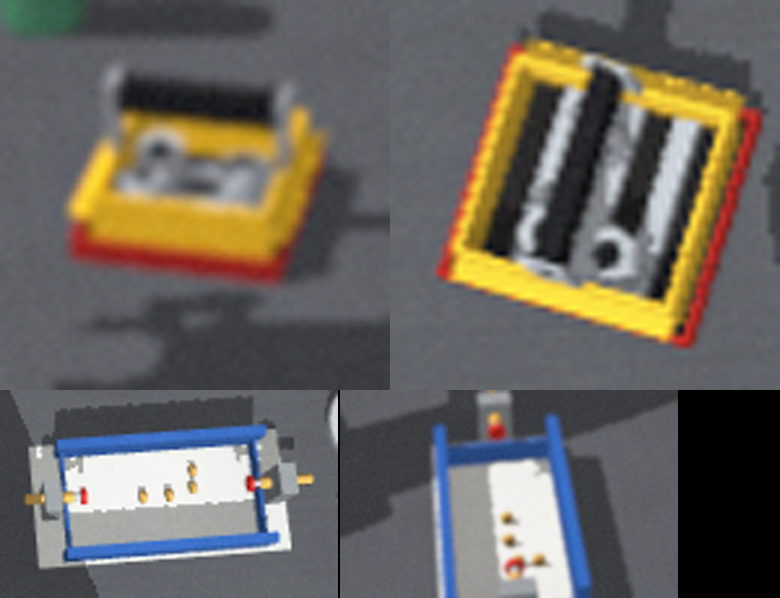

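```bash
python3 - <<'E'
from workcell import bot
print(bot.job_done(), bot.get_obs()["time"])
E
```

```text
the job is handed in; nothing more can be done
the job is handed in; nothing more can be done
```

The job is done and handed in at about 24 s of robot time. I shook the sieve on the rails, then set it in the red rack and let go.

- **Shaking:** I felt for each pad first, then pressed both buffers in turn at least five times. Wrist readings at the stroke ends I checked were about 4 to 9 N, including 1 to 2 N of rail drag. I could only read force at the end of each move, so presses in mid-move were not read.
- **Load on the rails:** Near the last strokes the grip crept up about 0.7 mm and took most of the sieve's weight (5 N upward). I lowered it again for the final stroke.
- **Small nuts:** All four brass nuts show in the tray in both cameras.
- **Sieve:** It stands inside the rack walls. The handle top measured 91 mm against an expected 92 mm. The handle is within about 2 mm of the rack centre.
- **Large nuts:** One is clearly visible and the others are partly hidden behind the handle. None show in the tray or around the rack.
- **Disagreement:** A first fit from the side camera put the rack 10 mm off the top camera's position. Overlays in both views then agreed with the top camera, so I used that.

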